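# Slide the dish into the reader and shut the lid

### The arm

A 6-joint arm with a two-finger parallel gripper is mounted at the origin on a cart in front of the work surface, level with it; the furniture and walls round the work are solid. World frame = base frame: x ahead of the robot, y to its left, z up, the work surface at z = 0. Lengths are in m, angles in rad, forces in N, time in s.
With the tool pointing down it reaches from about 0.35 to 0.85 m from the base axis. Payload 8.1 kg.
Tool frame: the origin (TCP) lies on the mounting face of the last link; the fingertips stand 173 mm ahead of it and the grasp point (between the pads) lies 155 mm ahead of it; z points along the fingers, y is the line along which they close (so a half turn about z gives the same grasp; the last joint's range is limited). The gripper opens to 85 mm and grips with 20 to 120 N. Pads are 22 mm wide; open, the fingers measure 114 mm over their backs; the gripper's body (76 mm by 85 mm) begins 54 mm behind the grasp point. The pads swing forward as they close: fully open they stand 13 mm farther back than shut.
Start: joints at [1.038, 0.13, 1.488, -0, 1.523, -0.085], TCP at [0.26, 0.541, 0.405] pointing down, gripper open.
Joint ranges: [-2.96, 2.96], [-0.89, 2.26], [0.02, 2.5], [-1.34, 4.48], [0, 2.73], [-2.66, 2.66]. Speed limits (rad/s): [2.39, 2.39, 2.79, 3.14, 3.14, 3.14].

### API

Orientations are given as a unit quaternion [x, y, z, w].
In Python, from plant import arm gives the robot as it stands.
- The arm moves only by the tool send_rows, never from a script. Its argument "plan" is a list of rows, each an object of numbers: "gripper": the gripper command: -1 is shut, 1 is fully open, values between are in proportion; "tx", "ty", "tz": the shift along the tool's x, y, z each as a share of 3 cm, from -1 to 1; "wx", "wy", "wz": the turn, a rotation vector about the tool's x, y, z each as a share of 0.12 rad, from -1 to 1. In form: [{"gripper": .., "tx": .., "ty": .., "tz": .., "wx": .., "wy": .., "wz": ..}, ...]. A call has 1 to 5 rows; each row shifts and turns the commanded pose from where the row before left it, along the tool's axes as they then stand; what a row does not reach is not made up. A row lasts 1/12 s, in which the tool goes at most 41.7 mm and 7.16 degrees, less where a joint would pass 70% of its speed; a pose out of reach is approached as far as the arm can. A call with a number of a shift or a turn outside -1 to 1 is refused whole. A call with a gripper value outside its range is refused whole. The fingers move at their own pace and stop on an object; the grip force is fixed at half the most. Time passes only in rows, so rows that do not move let the fingers close. It gives the time, the measured TCP pose, the force, the opening and the grip force at its end, in the units of the state.
- arm.get_state(): the state, without advancing time (a new reading comes with each control period).
- arm.snapshot(name): name is "scene" or "side" or "wrist"; returns the picture (384x512x3 uint8, red, green, blue); there is no depth.
- arm.camera_params(name): a dict with "intrinsics" (3x3 intrinsics, pixels), "camera_from_world" (4x4, takes a point from world to camera coordinates); the wrist camera has in their place "mount" (4x4, takes a point from camera to tool coordinates, whose origin is the TCP and whose axes are the flange's). Camera axes: x right, y down, z forward; pixel columns grow to the right and rows downward; lengths in m; the calibration is good to about 2 mm. A picture is of the moment at which its call begins: read the wrist's pose just before it. camera_params takes no time and is no camera call.
- arm.close_job(): hands the job in; it is judged then, once.
The state is a dict: "time_s": time; "q": joint angles; "joint_vel": joint speeds; "joint_torque": joint torques, N m; "position": TCP position; "tcp_rot": TCP orientation; "force": force on the tool from outside, world axes, zero at the start; "wrist_torque": the same for the moment, N m; "grip_width": finger opening in m; "grasp_force": force on a finger pad.
Only numpy, scipy, OpenCV 4.12 (cv2) and the standard library are available. Lean on these libraries where they do the work, as an engineer would, in place of code of your own. Each camera call takes 0.05 s, during which the arm holds its last target. There are 200 camera calls.

### The job

Load the dish reader: slide the petri dish along the metal deck, without lifting it off, in between the rails until it meets the back stop, then swing the lid down until it is fully shut. Leave the spare dish and the timer beside the reader where they are.

Things in the scene. Friction and masses are not known exactly. Their poses are not given: they have to be found in the camera images.
- dish_reader: Dish reader: low white housing fixed to the bench, 198 x 112 mm, with a flat aluminium deck 30 mm above the bench. Origin on the bench 1 mm short of under the loaded dish's centre; x is the way the dish is slid in, y across, z up. The deck spans x -126 to +64, y -52 to +52 mm; its loading end, x under -40 mm, is free of fittings. The lid is hinged at the far (+x) end.
- dish_center (a point): Centre (half-way up) of the petri dish to be loaded, the one that stands on the reader's deck: a flat round disc 62.4 mm in diameter, 15 mm high, 16 g, loose. It starts about 75 mm from its loaded place, up to about 10 mm off the centre line.
- dish_home (a point): Where the centre of the dish is when it stands against the back stop, centred: (+1, 0, +37.5) mm in the reader's frame. Axes as the reader's. The grey back stop, 12 mm high, has its face 31 mm beyond this point. Grey rails 8 mm high lie either side, 72 mm apart, from 16 mm before it to the stop, and flare in front of that to 36 mm before it (about 90 mm apart).
- lid_hinge (a point): Point on the lid's hinge line, mid-width, in the reader's frame (+50, 0, +48) mm; the line runs along the reader's y. Axes as the reader's. Fixed.
- reader_lid (a joint): Angle of the grey lid with clear window: 0 fully shut (level over the dish), positive is open, 1.57 upright, stop at 1.75 (leaning away from the deck). Starts between 1.25 and 1.65. The hinge is stiff: the lid stays at whatever angle it is left, and takes about 1 to 2 N at its edge to move either way.
- lid_edge (a point): Middle of the lid's free edge on its outer face, 92 mm from the hinge line; moves with the lid. x points from the free edge to the hinge, z out of the outer face. The lid is 104 mm wide; its outer face lies 6 mm outside the plane through the hinge line (54 mm above the bench when shut). Its front skirt, 20 mm high in all, stops on a dish that is more than 8 mm short of home.
- spare_dish: A second petri dish like the first, on the bench beyond the hinge end of the reader; not to be used. Origin under its centre.
- timer: Small white kitchen-type timer, 60 x 68 x 21 mm, on the bench beside the loading end of the reader; a bystander. Origin under its centre.
Things that resemble listed ones, but are neither listed nor needed, are in the scene too. What is shaped like the part that bears dish_center but brown or red is not meant.

How it is judged:
On the way:
1. the dish is slid in to the back stop while the lid is still open (x of dish_center in the frame of dish_home above -0.012 m and horizontal distance between dish_center and dish_home below 0.014 m and value of joint reader_lid above 0.6 rad), for 0.2 s.
At the end, for the whole second after the job is handed in: The dish lies flat on the deck within 9 mm of the back stop and within 11 mm of its loaded place, and the lid is shut to within 0.04 rad (4 mm at its edge) and still (distance between dish_center and dish_home below 0.011 m and x of dish_center in the frame of dish_home above -0.009 m and angle between dish_center's own z axis and vertical below 0.1 rad and value of joint reader_lid below 0.04 rad and velocity of joint reader_lid between -0.05 and 0.05 rad/s); the robot touches nothing.
It fails at once if the dish is lifted more than 12 mm off the deck, falls off it or is tipped more than 0.35 rad (z of dish_center in the frame of dish_home above 0.012 m or z of dish_center in the frame of dish_home below -0.012 m or angle between dish_center's own z axis and vertical above 0.35 rad).
It fails at once if the spare dish or the timer is pushed more than 30 mm out of its place (distance of any of spare_dish, timer from where it was at the start of the episode above 0.03 m).
It also fails if it takes over 48 s, if anything falls off the work surface, if the arm or the gripper's body presses on something with over 40 N, if the wrist force passes 120 N, or if a joint passes its speed limit or range.

## Working session

There is one attempt and no reset: what is moved stays moved. The work goes in short steps, Python scripts to look and compute and a tool call to move; the robot and the scene stay as the last step left them, time stands still between calls to the robot, and variables do not carry over. Pictures are saved under pics/ and viewed, at most 10 in all, crops included, and the job is handed in when it is done.

Besides the shell and the picture viewer there is one more tool, called after "Emit:" by a JSON object that holds its "fn" and its "kwargs", one argument or row to a line. send_rows: Moves the arm, as the interface text tells. Shift numbers are shares of 3 cm and turn numbers shares of 0.12 rad, none past 1 either way. Its arguments: {"type":"object","properties":{"plan":{"type":"array"}},"required":["plan"]}

```bash
ls; mkdir -p pics
python3 - <<'E'
from plant import arm
import cv2,numpy as np
a=arm.snapshot("scene");b=arm.snapshot("side");c=arm.snapshot("wrist")
for n,i in zip(("scene","side","wrist"),(a,b,c)): cv2.imwrite(f"pics/{n}0.png",i[:,:,::-1])
for n in("scene","side"):
  p=arm.camera_params(n);print(n,np.round(p["intrinsics"],1).tolist(),np.round(p["camera_from_world"],3).tolist())
print(np.round(arm.camera_params("wrist")["mount"],3).tolist())
s=arm.get_state();print(s["position"],s["tcp_rot"],s["force"])
E
```

```text
pics
scene [[485.8, 0.0, 258.3], [0.0, 485.8, 197.3], [0.0, 0.0, 1.0]] [[0.694, -0.72, -0.001, -0.338], [-0.434, -0.417, -0.799, 0.303], [0.574, 0.555, -0.602, 0.629], [0.0, 0.0, 0.0, 1.0]]
side [[470.1, 0.0, 257.4], [0.0, 470.1, 197.9], [0.0, 0.0, 1.0]] [[0.873, -0.487, 0.002, -0.45], [-0.321, -0.578, -0.75, 0.239], [0.367, 0.654, -0.661, 0.879], [0.0, 0.0, 0.0, 1.0]]
[[-0.001, -0.959, -0.285, 0.072], [1.0, -0.001, -0.0, -0.0], [0.0, -0.285, 0.959, 0.031], [0.0, 0.0, 0.0, 1.0]]
[0.25966442 0.54069541 0.40384732] [ 2.22011751e-01  9.75043693e-01 -7.28847549e-04 -2.19900697e-04] [ 0.53937283 -0.41752977  1.02281777]
```

View pics/scene0.png

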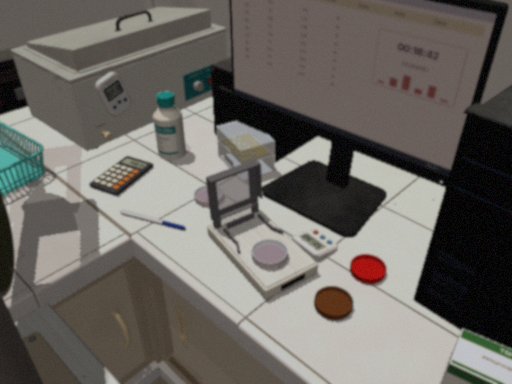

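View pics/side0.png

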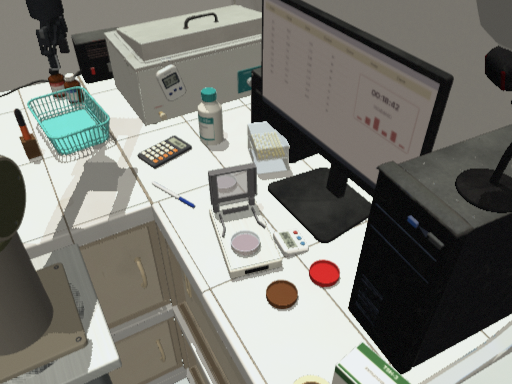

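Scene: the clear dish on the reader deck is at scene (269,253) and side (245,242). Lookalikes: the spare clear dish behind the lid at scene (205,195), brown at (333,302), red at (368,268). I choose the clear one on the deck. The timer is at scene (318,240), and the lid is roughly upright. Checking the choice in a close crop.

Run:
```python
import cv2,numpy as np
a=cv2.imread("pics/scene0.png")[155:305,190:350];b=cv2.imread("pics/side0.png")[155:285,195:320]
a=cv2.resize(a,(480,450),interpolation=cv2.INTER_CUBIC)
b=cv2.resize(b,None,fx=2.5,fy=3,interpolation=cv2.INTER_CUBIC)
b=cv2.resize(cv2.imread("pics/side0.png")[155:285,200:306],(318,390),interpolation=cv2.INTER_CUBIC)
o=np.zeros((450,798,3),np.uint8);o[:,:480]=a;o[:390,480:]=b
for i in range(0,160,20):cv2.putText(o,str(190+i),(i*3,10),0,.35,(0,0,255));cv2.line(o,(i*3,0),(i*3,4),(0,0,255))
for i in range(0,150,20):cv2.putText(o,str(155+i),(0,i*3+4),0,.35,(0,0,255))
for i in range(0,100,20):cv2.putText(o,str(200+i),(480+i*3,10),0,.35,(0,0,255))
for i in range(0,130,20):cv2.putText(o,str(155+i),(482,i*3+4),0,.35,(0,0,255))
cv2.imwrite("pics/crop.png",o)
```

```text
(no output)
```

View pics/crop.png

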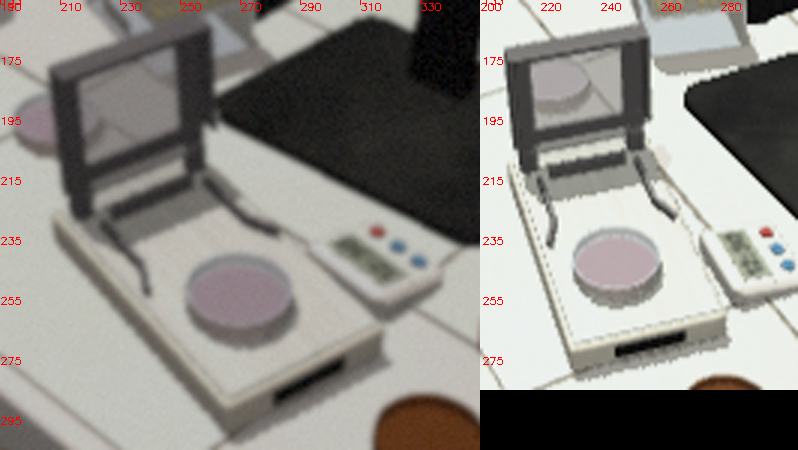

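The crop shows the clear pink dish on the deck with grey rails and the back stop beyond it (lid side); the top rim centre is at scene (270,251.7), side (245.7,241.7). Housing corners in scene: (266,289), (317,265), (208,227); in side: (231,272), (282,260), (211,210).

```bash
cat > h.py <<'E'
from plant import arm
import numpy as np
def ray(cam,px,z):
    p=arm.camera_params(cam);K=np.array(p["intrinsics"]);T=np.array(p["camera_from_world"])
    return hit(K,T[:3,:3].T,-T[:3,:3].T@T[:3,3],px,z)
def hit(K,R,c,px,z):
    d=R@np.linalg.solve(K,[px[0],px[1],1]);return c+d*(z-c[2])/d[2]
def tri(a,b):
    A=[]
    for n,px in(("scene",a),("side",b)):
        p=arm.camera_params(n);P=np.array(p["intrinsics"])@np.array(p["camera_from_world"])[:3]
        A+=[px[0]*P[2]-P[0],px[1]*P[2]-P[1]]
    X=np.linalg.svd(np.array(A))[2][-1];return X[:3]/X[3]
E
python3 - <<'E'
from h import *
np.set_printoptions(precision=4,suppress=True)
for n,a,b,z in[("nl",(266,289),(231,271.7),.03),("nr",(317.3,265),(282.3,260),.03),("fl",(208.3,226.7),(210.7,210),.03),("dish",(270,251.7),(245.7,241.7),.045),
 ("lidL",(207,178.5),(208.7,171),.12),("lidR",(259,163.5),(255,163.5),.12)]:
    print(n,ray("scene",a,z),ray("side",b,z),tri(a,b))
E
```

```text
nl [ 0.3996 -0.1009  0.03  ] [ 0.3979 -0.1019  0.03  ] [ 0.3972 -0.1034  0.033 ]
nr [ 0.4997 -0.1266  0.03  ] [ 0.5034 -0.1255  0.03  ] [ 0.5059 -0.1219  0.0235]
fl [0.4375 0.0828 0.03  ] [0.4389 0.0824 0.03  ] [0.4406 0.0868 0.0257]
dish [ 0.4561 -0.0569  0.045 ] [ 0.4556 -0.0565  0.045 ] [ 0.4548 -0.058   0.0467]
lidL [0.4584 0.1016 0.12  ] [0.4525 0.1085 0.12  ] [0.4425 0.0825 0.1392]
lidR [0.5591 0.0683 0.12  ] [0.555  0.0827 0.12  ] [0.538  0.0501 0.1426]
```

```bash
cat >> h.py <<'E'
from scipy.spatial.transform import Rotation as Ro
from scipy.linalg import logm
PSI=np.radians(77.)
def tool(tilt=0,psi=None):
    p=PSI if psi is None else psi
    x=np.array([np.cos(p),np.sin(p),0]);z=np.array([0,0,-1.]);y=np.cross(z,x)
    return np.c_[x,y,z]@Ro.from_euler("y",tilt).as_matrix()
def need(tip,R,n,L=.173,last=None):
    """per-row shares to bring point L ahead of TCP to tip with orientation R in n rows"""
    s=arm.get_state();A=np.eye(4);A[:3,:3]=Ro.from_quat(s["tcp_rot"]).as_matrix();A[:3,3]=s["position"]
    B=np.eye(4);B[:3,:3]=R;B[:3,3]=np.array(tip)-L*R[:,2]
    M=logm(np.linalg.inv(A)@B).real
    v=M[:3,3]/.03/n;w=np.array([M[2,1],M[0,2],M[1,0]])/.12/n
    print("n",n,"t",v.round(2),"w",w.round(2),"pos",s["position"].round(4),"F",s["force"].round(1),"time",s["time_s"])
E
python3 - <<'E'
from h import *
np.set_printoptions(precision=4,suppress=True)
print("bottle",ray("scene",(172,155),0),ray("scene",(165,95),.15),"bath",ray("scene",(75,138),0),ray("scene",(230,70),.2))
need([.45,-.08,.147],tool(),30)
E
```

```text
bottle [0.5744 0.3728 0.    ] [0.5821 0.3818 0.15  ] bath [0.4543 0.6144 0.    ] [0.6978 0.2906 0.2   ]
n 30 t [-0.77 -0.12  0.09] w [-0.    0.    0.37] pos [0.2597 0.5407 0.4038] F [ 0.5 -0.4  1. ] time 0.15
```

Emit:
{"fn": "send_rows", "kwargs": {
  "plan": [
    {"gripper": -0.3,"tx": -0.77,"ty": -0.12,"tz": 0,"wx": 0,"wy": 0,"wz": 0.37},
    {"gripper": -0.3,"tx": -0.77,"ty": -0.12,"tz": 0,"wx": 0,"wy": 0,"wz": 0.37},
    {"gripper": -0.3,"tx": -0.77,"ty": -0.12,"tz": 0,"wx": 0,"wy": 0,"wz": 0.37},
    {"gripper": -0.3,"tx": -0.77,"ty": -0.12,"tz": 0,"wx": 0,"wy": 0,"wz": 0.37},
    {"gripper": -0.3,"tx": -0.77,"ty": -0.12,"tz": 0,"wx": 0,"wy": 0,"wz": 0.37}
  ]
}}

```text
time_s: 0.57
position: [0.3503, 0.4657, 0.4042]
tcp_rot: [0.33, 0.944, -0.0, -0.0]
force: [-0.0, 0.1, -0.2]
grip_width: 0.03
grasp_force: 0.0
```

Emit:
{"fn": "send_rows", "kwargs": {
  "plan": [
    {"gripper": -0.3,"tx": -0.77,"ty": -0.12,"tz": 0,"wx": 0,"wy": 0,"wz": 0.37},
    {"gripper": -0.3,"tx": -0.77,"ty": -0.12,"tz": 0,"wx": 0,"wy": 0,"wz": 0.37},
    {"gripper": -0.3,"tx": -0.77,"ty": -0.12,"tz": 0,"wx": 0,"wy": 0,"wz": 0.37},
    {"gripper": -0.3,"tx": -0.77,"ty": -0.12,"tz": 0,"wx": 0,"wy": 0,"wz": 0.37},
    {"gripper": -0.3,"tx": -0.77,"ty": -0.12,"tz": 0,"wx": 0,"wy": 0,"wz": 0.37}
  ]
}}

```text
time_s: 0.98
position: [0.4216, 0.3731, 0.4043]
tcp_rot: [0.432, 0.902, -0.0, -0.0]
force: [0.3, -0.2, -0.3]
grip_width: 0.0301
grasp_force: 0.0
```

Emit:
{"fn": "send_rows", "kwargs": {
  "plan": [
    {"gripper": -0.3,"tx": -0.77,"ty": -0.12,"tz": 0,"wx": 0,"wy": 0,"wz": 0.37},
    {"gripper": -0.3,"tx": -0.77,"ty": -0.12,"tz": 0,"wx": 0,"wy": 0,"wz": 0.37},
    {"gripper": -0.3,"tx": -0.77,"ty": -0.12,"tz": 0,"wx": 0,"wy": 0,"wz": 0.37},
    {"gripper": -0.3,"tx": -0.77,"ty": -0.12,"tz": 0,"wx": 0,"wy": 0,"wz": 0.37},
    {"gripper": -0.3,"tx": -0.77,"ty": -0.12,"tz": 0,"wx": 0,"wy": 0,"wz": 0.37}
  ]
}}

```text
time_s: 1.4
position: [0.4705, 0.2673, 0.4043]
tcp_rot: [0.529, 0.848, -0.0, -0.0]
force: [0.7, 0.8, -0.2]
grip_width: 0.0299
grasp_force: 0.0
```

Emit:
{"fn": "send_rows", "kwargs": {
  "plan": [
    {"gripper": -0.3,"tx": -0.77,"ty": -0.12,"tz": 0,"wx": 0,"wy": 0,"wz": 0.37},
    {"gripper": -0.3,"tx": -0.77,"ty": -0.12,"tz": 0,"wx": 0,"wy": 0,"wz": 0.37},
    {"gripper": -0.3,"tx": -0.77,"ty": -0.12,"tz": 0,"wx": 0,"wy": 0,"wz": 0.37},
    {"gripper": -0.3,"tx": -0.77,"ty": -0.12,"tz": 0,"wx": 0,"wy": 0,"wz": 0.37},
    {"gripper": -0.3,"tx": -0.77,"ty": -0.12,"tz": 0,"wx": 0,"wy": 0,"wz": 0.37}
  ]
}}

```text
time_s: 1.82
position: [0.495, 0.1532, 0.4044]
tcp_rot: [0.62, 0.784, -0.0, -0.0]
force: [0.7, -0.4, 0.0]
grip_width: 0.0293
grasp_force: 0.0
```

Emit:
{"fn": "send_rows", "kwargs": {
  "plan": [
    {"gripper": -0.3,"tx": -0.77,"ty": -0.12,"tz": 0,"wx": 0,"wy": 0,"wz": 0.37},
    {"gripper": -0.3,"tx": -0.77,"ty": -0.12,"tz": 0,"wx": 0,"wy": 0,"wz": 0.37},
    {"gripper": -0.3,"tx": -0.77,"ty": -0.12,"tz": 0,"wx": 0,"wy": 0,"wz": 0.37},
    {"gripper": -0.3,"tx": -0.77,"ty": -0.12,"tz": 0,"wx": 0,"wy": 0,"wz": 0.37},
    {"gripper": -0.3,"tx": -0.77,"ty": -0.12,"tz": 0,"wx": 0,"wy": 0,"wz": 0.37}
  ]
}}

```text
time_s: 2.23
position: [0.4937, 0.0366, 0.4044]
tcp_rot: [0.703, 0.711, -0.0, -0.0]
force: [0.6, 1.2, 0.6]
grip_width: 0.0298
grasp_force: 0.0
```

Run:
```python
from h import *
need([.45,-.08,.157],tool(),5)
```

```text
n 5 t [-0.81 -0.21  0.5 ] w [-0.   0.   0.4] pos [0.4937 0.0366 0.4044] F [0.6 1.2 0.6] time 2.2333
```

Emit:
{"fn": "send_rows", "kwargs": {
  "plan": [
    {"gripper": -0.3,"tx": -0.81,"ty": -0.21,"tz": 0.3,"wx": 0,"wy": 0,"wz": 0.4},
    {"gripper": -0.3,"tx": -0.81,"ty": -0.21,"tz": 0.4,"wx": 0,"wy": 0,"wz": 0.4},
    {"gripper": -0.3,"tx": -0.81,"ty": -0.21,"tz": 0.5,"wx": 0,"wy": 0,"wz": 0.4},
    {"gripper": -0.3,"tx": -0.81,"ty": -0.21,"tz": 0.5,"wx": 0,"wy": 0,"wz": 0.4},
    {"gripper": -0.3,"tx": -0.81,"ty": -0.21,"tz": 0.8,"wx": 0,"wy": 0,"wz": 0.4}
  ]
}}

```text
time_s: 2.65
position: [0.4526, -0.0817, 0.3306]
tcp_rot: [0.783, 0.622, 0.001, 0.001]
force: [1.1, -0.1, 0.8]
grip_width: 0.0302
grasp_force: 0.0
```

Run:
```python
from h import *
import cv2
s=arm.get_state();i=arm.snapshot("wrist");np.savez("w1.npz",p=s["position"],q=s["tcp_rot"],i=i)
o=cv2.resize(i[:,:,::-1],(768,576),interpolation=cv2.INTER_CUBIC);cv2.imwrite("pics/w1.png",o)
need([.45,-.08,.157],tool(),5)
```

```text
n 5 t [ 0.03 -0.   -0.04] w [-0.01  0.   -0.01] pos [ 0.4495 -0.084   0.3241] F [-2.2 -2.8 -4.1] time 2.7
```

View pics/w1.png

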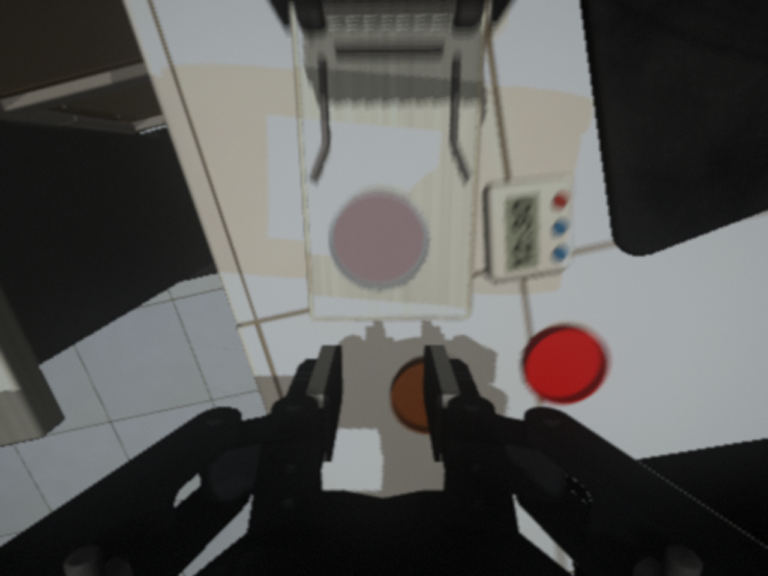

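The wrist view shows the dish rim centre at (379,240), loading-end corners at (311,318) and (470,317), the rails from (323,60)/(456,60) to (327,135)/(453,135), and finger tips near (325,350)/(435,350).

```bash
cat >> h.py <<'E'
def wray(f,px,z):
    d=np.load(f);p=arm.camera_params("wrist");M=np.array(p["mount"]);R=Ro.from_quat(d["q"]).as_matrix()
    return hit(np.array(p["intrinsics"]),R@M[:3,:3],d["p"]+R@M[:3,3],np.array(px)/1.5,z)
E
python3 - <<'E'
from h import *
np.set_printoptions(precision=4,suppress=True)
P={}
for n,px,z in[("nl",(311,318),.03),("nr",(470,317),.03),("el",(303,150),.03),("er",(482,150),.03),("dish",(379,240),.045),("rl0",(323,60),.038),("rl1",(327,135),.038),("rr0",(456,60),.038),("rr1",(453,135),.038),("stopL",(335,50),.042),("stopR",(443,50),.042)]:
    P[n]=wray("w1.npz",px,z);print(n,P[n])
a=lambda u,v:np.degrees(np.arctan2(*(P[v]-P[u])[1::-1]))
print(a("nl","nr")+90,a("nl","el"),a("nr","er"),a("rl1","rl0"),a("rr1","rr0"))
p=np.radians(77);x=np.array([np.cos(p),np.sin(p)]);y=np.array([-x[1],x[0]])
c=(P["nl"]+P["nr"])[:2]/2+.130*x
for n in P:print(n,x@(P[n][:2]-c),y@(P[n][:2]-c))
print(c)
E
```

```text
nl [ 0.4003 -0.0989  0.03  ]
nr [ 0.5049 -0.1227  0.03  ]
el [0.4252 0.006  0.03  ]
er [ 0.5302 -0.0186  0.03  ]
dish [ 0.4578 -0.0551  0.045 ]
rl0 [0.4505 0.0484 0.038 ]
rl1 [0.4423 0.0102 0.038 ]
rr0 [0.5221 0.0317 0.038 ]
rr1 [ 0.5134 -0.0064  0.038 ]
stopL [0.4584 0.0507 0.042 ]
stopR [0.5153 0.0374 0.042 ]
77.14706986681725 76.6507659733886 76.31904571472545 77.94565966372889 77.1031499628239
nl -0.1301376451523704 0.05362396221104516
nr -0.12986235484762965 -0.053623962211045144
el -0.022387231868651544 0.052967184747780324
er -0.022711283456008816 -0.05489750133560181
dish -0.0745798630270431 0.007405833236303172
rl0 0.024678813753435003 0.03786873168659786
rl1 -0.0143813429730683 0.03722399014674747
rr0 0.024495400696312484 -0.03568285477611085
rr1 -0.014594080338340963 -0.03575322789793465
stopL 0.028702523575112427 0.03068273506844392
stopR 0.028559858223395268 -0.027778741807757485
[0.4818 0.0159]
```

```bash
cat >> h.py <<'E'
C=np.array([.4818,.0159])
def rd(x,y,z):
    X=np.array([np.cos(PSI),np.sin(PSI)]);return np.r_[C+x*X+y*np.array([-X[1],X[0]]),z]
def tip(L=.173):
    s=arm.get_state();R=Ro.from_quat(s["tcp_rot"]).as_matrix();t=s["position"]+L*R[:,2]
    X=np.array([np.cos(PSI),np.sin(PSI)]);d=t[:2]-C;print("tip in reader mm",(1e3*np.array([X@d,-X[1]*d[0]+X[0]*d[1],t[2]])).round(1))
E
python3 - <<'E'
from h import *
need(rd(-.130,.0074,.06),tool(.12),5)
E
```

```text
n 5 t [-0.34  0.01  0.6 ] w [-0.01  0.2  -0.01] pos [ 0.4495 -0.084   0.3241] F [-2.2 -2.8 -4.1] time 2.7
```

Emit:
{"fn": "send_rows", "kwargs": {
  "plan": [
    {"gripper": -0.3,"tx": -0.5,"ty": 0.01,"tz": 0.6,"wx": 0,"wy": 0.2,"wz": 0},
    {"gripper": -0.3,"tx": -0.4,"ty": 0.01,"tz": 0.6,"wx": 0,"wy": 0.2,"wz": 0},
    {"gripper": -0.3,"tx": -0.34,"ty": 0.01,"tz": 0.6,"wx": 0,"wy": 0.2,"wz": 0},
    {"gripper": -0.3,"tx": -0.34,"ty": 0.01,"tz": 0.6,"wx": 0,"wy": 0.2,"wz": 0},
    {"gripper": -0.3,"tx": -0.12,"ty": 0.01,"tz": 0.6,"wx": 0,"wy": 0.2,"wz": 0}
  ]
}}

```text
time_s: 3.12
position: [0.4432, -0.1271, 0.2371]
tcp_rot: [0.781, 0.621, 0.047, -0.038]
force: [-0.5, 0.2, -0.8]
grip_width: 0.0296
grasp_force: 0.0
```

Emit:
{"fn": "send_rows", "kwargs": {
  "plan": [
    {"gripper": -0.3,"tx": 0,"ty": 0,"tz": 0,"wx": 0,"wy": 0,"wz": 0}
  ]
}}

```text
time_s: 3.2
position: [0.4416, -0.1261, 0.234]
tcp_rot: [0.782, 0.621, 0.046, -0.041]
force: [-0.6, -0.1, -1.6]
grip_width: 0.0298
grasp_force: 0.0
```

Run:
```python
from h import *
import cv2
tip();need(rd(-.130,.0074,.036),tool(.12),2)
s=arm.get_state();i=arm.snapshot("wrist");np.savez("w2.npz",p=s["position"],q=s["tcp_rot"],i=i)
a=cv2.resize(i[60:,100:420,::-1],(400,405));b=arm.snapshot("side")[210:290,205:285,::-1];b=cv2.resize(b,(400,405),interpolation=cv2.INTER_CUBIC)
cv2.imwrite("pics/w2.png",np.hstack([a,b]))
```

```text
tip in reader mm [-126.3    8.4   62.3]
n 2 t [-0.11 -0.    0.43] w [-0.03 -0.01 -0.01] pos [ 0.4416 -0.1261  0.234 ] F [-0.6 -0.1 -1.6] time 3.2
```

View pics/w2.png

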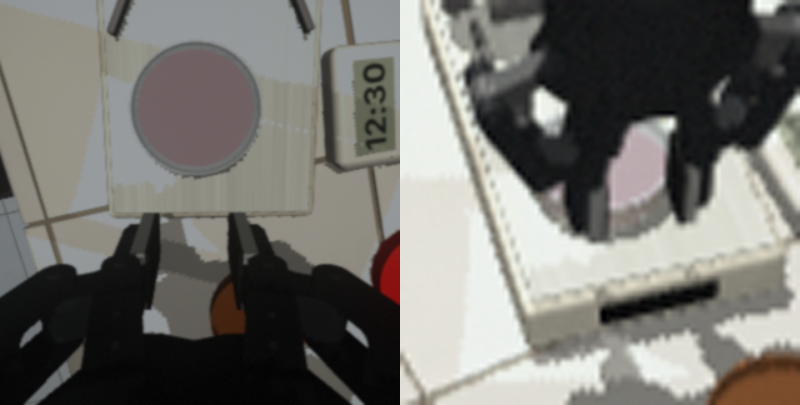

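Left: dish centred ahead of the finger gap (dish x≈196, gap x≈195), clear of it. Right: tips still above the deck. Descending.

Emit:
{"fn": "send_rows", "kwargs": {
  "plan": [
    {"gripper": -0.3,"tx": -0.1,"ty": 0,"tz": 0.4,"wx": 0,"wy": 0,"wz": 0},
    {"gripper": -0.3,"tx": -0.1,"ty": 0,"tz": 0.4,"wx": 0,"wy": 0,"wz": 0},
    {"gripper": -0.3,"tx": 0,"ty": 0,"tz": 0,"wx": 0,"wy": 0,"wz": 0}
  ]
}}

```text
time_s: 3.55
position: [0.4427, -0.1288, 0.2131]
tcp_rot: [0.781, 0.622, 0.046, -0.038]
force: [-0.2, 0.5, -0.4]
grip_width: 0.0298
grasp_force: 0.0
```

Run:
```python
from h import *
import cv2
tip();need(rd(-.038,.0,.036),tool(.12),15)
b=arm.snapshot("side")[200:300,195:295,::-1];c=arm.snapshot("scene")[210:310,220:320,::-1]
cv2.imwrite("pics/s3.png",np.hstack([cv2.resize(k,(400,400),interpolation=cv2.INTER_CUBIC) for k in(b,c)]))
```

```text
tip in reader mm [-129.2    5.7   41.3]
n 15 t [0.2  0.01 0.04] w [-0.  0.  0.] pos [ 0.4427 -0.1288  0.2131] F [-0.2  0.5 -0.4] time 3.55
```

View pics/s3.png

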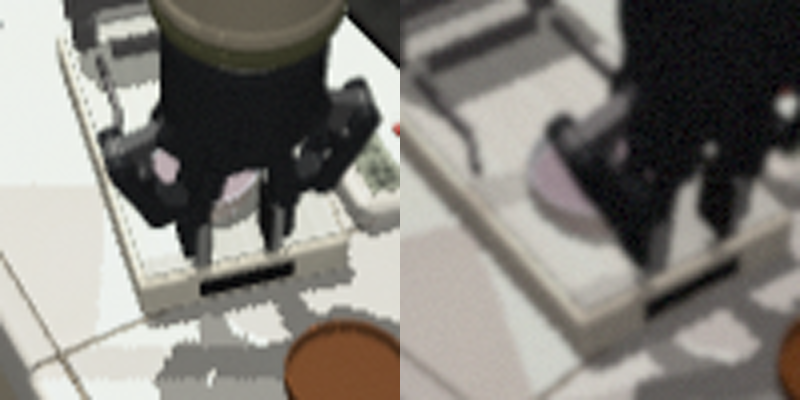

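Both views show the tips behind the dish over the deck's front edge, not yet touching. I lower a few mm and start the push.

Emit:
{"fn": "send_rows", "kwargs": {
  "plan": [
    {"gripper": -0.3,"tx": 0,"ty": 0,"tz": 0.07,"wx": 0,"wy": 0,"wz": 0},
    {"gripper": -0.3,"tx": 0,"ty": 0,"tz": 0,"wx": 0,"wy": 0,"wz": 0},
    {"gripper": -0.3,"tx": 0,"ty": 0,"tz": 0,"wx": 0,"wy": 0,"wz": 0}
  ]
}}

```text
time_s: 3.9
position: [0.4433, -0.129, 0.2122]
tcp_rot: [0.781, 0.621, 0.047, -0.037]
force: [-0.6, 0.3, 0.1]
grip_width: 0.0295
grasp_force: 0.0
```

Run:
```python
from h import *
tip();need(rd(-.038,.0,.036),tool(.12),15)
```

```text
tip in reader mm [-129.2    4.7   40.4]
n 15 t [0.2  0.01 0.03] w [0. 0. 0.] pos [ 0.4433 -0.129   0.2122] F [-0.6  0.3  0.1] time 3.9
```

Emit:
{"fn": "send_rows", "kwargs": {
  "plan": [
    {"gripper": -0.3,"tx": 0,"ty": -0.06,"tz": 0.13,"wx": 0,"wy": 0,"wz": 0},
    {"gripper": -0.3,"tx": 0.2,"ty": 0,"tz": 0.024,"wx": 0,"wy": 0,"wz": 0},
    {"gripper": -0.3,"tx": 0.2,"ty": 0,"tz": 0.024,"wx": 0,"wy": 0,"wz": 0},
    {"gripper": -0.3,"tx": 0.2,"ty": 0,"tz": 0.024,"wx": 0,"wy": 0,"wz": 0},
    {"gripper": -0.3,"tx": 0.2,"ty": 0.02,"tz": 0.024,"wx": 0,"wy": 0,"wz": 0}
  ]
}}

```text
time_s: 4.32
position: [0.4474, -0.104, 0.2075]
tcp_rot: [0.781, 0.621, 0.047, -0.037]
force: [-0.3, -0.1, 0.9]
grip_width: 0.0299
grasp_force: 0.0
```

Run:
```python
from h import *
tip();need(rd(-.045,.0,.037),tool(.12),10)
```

```text
tip in reader mm [-103.8    6.6   35.7]
n 10 t [0.2  0.02 0.02] w [-0. -0. -0.] pos [ 0.4474 -0.104   0.2075] F [-0.3 -0.1  0.9] time 4.3167
```

Emit:
{"fn": "send_rows", "kwargs": {
  "plan": [
    {"gripper": -0.3,"tx": 0.2,"ty": 0.02,"tz": 0.022,"wx": 0,"wy": 0,"wz": 0},
    {"gripper": -0.3,"tx": 0.2,"ty": 0.02,"tz": 0.022,"wx": 0,"wy": 0,"wz": 0},
    {"gripper": -0.3,"tx": 0.2,"ty": 0.02,"tz": 0.022,"wx": 0,"wy": 0,"wz": 0},
    {"gripper": -0.3,"tx": 0.2,"ty": 0.02,"tz": 0.022,"wx": 0,"wy": 0,"wz": 0},
    {"gripper": -0.3,"tx": 0.2,"ty": 0.02,"tz": 0.022,"wx": 0,"wy": 0,"wz": 0}
  ]
}}

```text
time_s: 4.73
position: [0.4572, -0.0754, 0.2079]
tcp_rot: [0.781, 0.621, 0.047, -0.037]
force: [-0.7, -0.1, -0.2]
grip_width: 0.03
grasp_force: 0.0
```

Run:
```python
from h import *
import cv2
tip();need(rd(-.045,.0,.037),tool(.12),5)
s=arm.get_state();i=arm.snapshot("wrist");np.savez("w4.npz",p=s["position"],q=s["tcp_rot"],i=i)
cv2.imwrite("pics/w4.png",cv2.resize(i[:,:,::-1],(768,576)))
```

```text
tip in reader mm [-73.7   3.4  36.1]
n 5 t [0.19 0.02 0.02] w [ 0. -0.  0.] pos [ 0.4572 -0.0754  0.2079] F [-0.7 -0.1 -0.2] time 4.7333
```

View pics/w4.png

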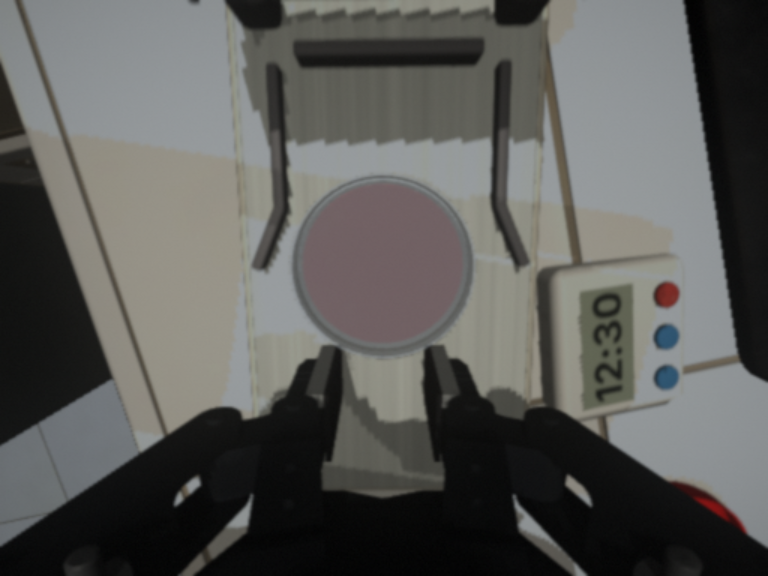

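The dish (383,266) is nested between the fingertips and about to enter the rails, whose centre is at x≈389. The stop face bottom is at about y=62.

Run:
```python
from h import *
X=np.array([np.cos(PSI),np.sin(PSI)]);Y=np.array([-X[1],X[0]])
for n,px,z in[("dish",(383,266),.045),("stop top",(389,55),.042),("stop bottom",(389,66),.03),("rl",(280,130),.038),("rr",(499,130),.038)]:
    d=wray("w4.npz",px,z)[:2]-C;print(n,(X@d).round(4),(Y@d).round(4))
```

```text
dish -0.0354 0.003
stop top 0.0307 0.0011
stop bottom 0.0314 0.0009
rl 0.0091 0.0371
rr 0.009 -0.0355
```

Emit:
{"fn": "send_rows", "kwargs": {
  "plan": [
    {"gripper": -0.3,"tx": 0.2,"ty": 0.02,"tz": 0.022,"wx": 0,"wy": 0,"wz": 0},
    {"gripper": -0.3,"tx": 0.2,"ty": 0.02,"tz": 0.022,"wx": 0,"wy": 0,"wz": 0},
    {"gripper": -0.3,"tx": 0.2,"ty": 0.02,"tz": 0.022,"wx": 0,"wy": 0,"wz": 0},
    {"gripper": -0.3,"tx": 0.2,"ty": 0,"tz": 0.022,"wx": 0,"wy": 0,"wz": 0},
    {"gripper": -0.3,"tx": 0.15,"ty": 0,"tz": 0.02,"wx": 0,"wy": 0,"wz": 0}
  ]
}}

```text
time_s: 5.2
position: [0.4654, -0.0478, 0.208]
tcp_rot: [0.781, 0.621, 0.047, -0.037]
force: [-0.6, -0.1, 0.4]
grip_width: 0.0301
grasp_force: 0.1
```

Emit:
{"fn": "send_rows", "kwargs": {
  "plan": [
    {"gripper": -0.3,"tx": 0.07,"ty": 0,"tz": 0.008,"wx": 0,"wy": 0,"wz": 0},
    {"gripper": -0.3,"tx": 0.07,"ty": 0,"tz": 0.008,"wx": 0,"wy": 0,"wz": 0},
    {"gripper": -0.3,"tx": 0.04,"ty": 0,"tz": 0.005,"wx": 0,"wy": 0,"wz": 0},
    {"gripper": -0.3,"tx": 0,"ty": 0,"tz": 0,"wx": 0,"wy": 0,"wz": 0}
  ]
}}

```text
time_s: 5.53
position: [0.4664, -0.043, 0.208]
tcp_rot: [0.781, 0.621, 0.047, -0.037]
force: [0.3, 0.8, -0.1]
grip_width: 0.0299
grasp_force: 0.0
```

Run:
```python
from h import *
import cv2
tip();print(arm.get_state()["force"])
s=arm.get_state();i=arm.snapshot("wrist");np.savez("w5.npz",p=s["position"],q=s["tcp_rot"],i=i)
a=cv2.resize(i[:,:,::-1],(480,360))
b=cv2.resize(arm.snapshot("side")[150:270,190:290,::-1],(300,360),interpolation=cv2.INTER_CUBIC)
cv2.imwrite("pics/w5.png",np.hstack([a,b]))
```

```text
tip in reader mm [-40.2   1.7  36.3]
[ 0.34454969  0.82737963 -0.09098408]
```

View pics/w5.png

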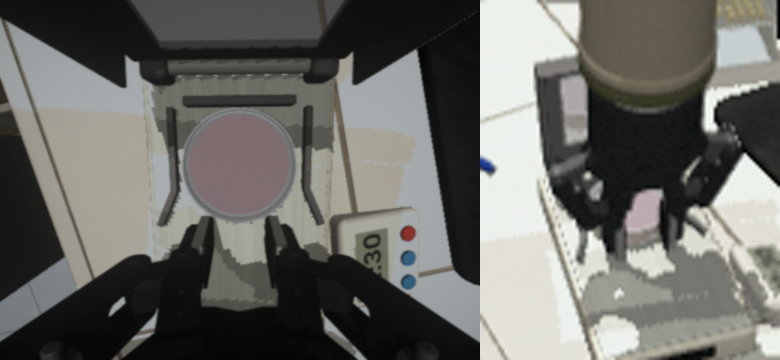

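The dish is between the rails, and its far rim (y≈110) is nearly at the stop (y≈105). I push gently the last few mm, watching the force.

Emit:
{"fn": "send_rows", "kwargs": {
  "plan": [
    {"gripper": -0.3,"tx": 0.05,"ty": 0,"tz": 0.006,"wx": 0,"wy": 0,"wz": 0},
    {"gripper": -0.3,"tx": 0.05,"ty": 0,"tz": 0.006,"wx": 0,"wy": 0,"wz": 0},
    {"gripper": -0.3,"tx": 0,"ty": 0,"tz": 0,"wx": 0,"wy": 0,"wz": 0}
  ]
}}

```text
time_s: 5.88
position: [0.4671, -0.0405, 0.2081]
tcp_rot: [0.781, 0.621, 0.047, -0.037]
force: [-0.8, -3.3, 0.3]
grip_width: 0.0297
grasp_force: 1.4
```

Contact with the stop is felt (3.3 N). Now back off and lift.

Emit:
{"fn": "send_rows", "kwargs": {
  "plan": [
    {"gripper": -0.3,"tx": -0.3,"ty": 0,"tz": -0.04,"wx": 0,"wy": 0,"wz": 0},
    {"gripper": -0.3,"tx": -0.5,"ty": 0,"tz": -0.06,"wx": 0,"wy": 0,"wz": 0},
    {"gripper": -0.3,"tx": -0.4,"ty": 0,"tz": -0.1,"wx": 0,"wy": 0,"wz": 0},
    {"gripper": -0.3,"tx": 0,"ty": 0,"tz": -0.6,"wx": 0,"wy": 0,"wz": 0},
    {"gripper": -0.3,"tx": 0,"ty": 0,"tz": -0.9,"wx": 0,"wy": 0,"wz": 0}
  ]
}}

```text
time_s: 6.3
position: [0.4559, -0.0815, 0.2521]
tcp_rot: [0.782, 0.621, 0.045, -0.04]
force: [-0.3, -0.1, -1.2]
grip_width: 0.0302
grasp_force: 0.0
```

Emit:
{"fn": "send_rows", "kwargs": {
  "plan": [
    {"gripper": -0.3,"tx": 0,"ty": 0,"tz": -0.9,"wx": 0,"wy": -0.2,"wz": 0},
    {"gripper": -1,"tx": 0,"ty": 0,"tz": -0.9,"wx": 0,"wy": -0.2,"wz": 0},
    {"gripper": -1,"tx": 0,"ty": 0,"tz": -0.9,"wx": 0,"wy": -0.2,"wz": 0},
    {"gripper": -1,"tx": 0,"ty": 0,"tz": -0.9,"wx": 0,"wy": -0.2,"wz": 0},
    {"gripper": -1,"tx": 0,"ty": 0,"tz": -0.5,"wx": 0,"wy": -0.2,"wz": 0}
  ]
}}

```text
time_s: 6.72
position: [0.4558, -0.091, 0.3806]
tcp_rot: [0.783, 0.622, 0.001, 0.002]
force: [1.2, -0.3, 0.4]
grip_width: -0.0004
grasp_force: 0.0
```

Run:
```python
from h import *
import cv2
tip();need(rd(.105,0,.21),tool(0),10)
s=arm.get_state();i=arm.snapshot("wrist");np.savez("w6.npz",p=s["position"],q=s["tcp_rot"],i=i)
a=cv2.resize(i[:,:,::-1],(400,300),interpolation=cv2.INTER_AREA)
b=cv2.resize(arm.snapshot("side")[150:270,190:290,::-1],(375,450),interpolation=cv2.INTER_CUBIC)
o=np.zeros((450,775,3),np.uint8);o[:300,:400]=a;o[:,400:]=b
cv2.imwrite("pics/w6.png",o)
```

```text
tip in reader mm [-110.2    0.5  207.6]
n 10 t [ 0.72  0.   -0.01] w [ 0.  0. -0.] pos [ 0.4558 -0.091   0.3806] F [ 1.2 -0.3  0.4] time 6.7167
```

View pics/w6.png

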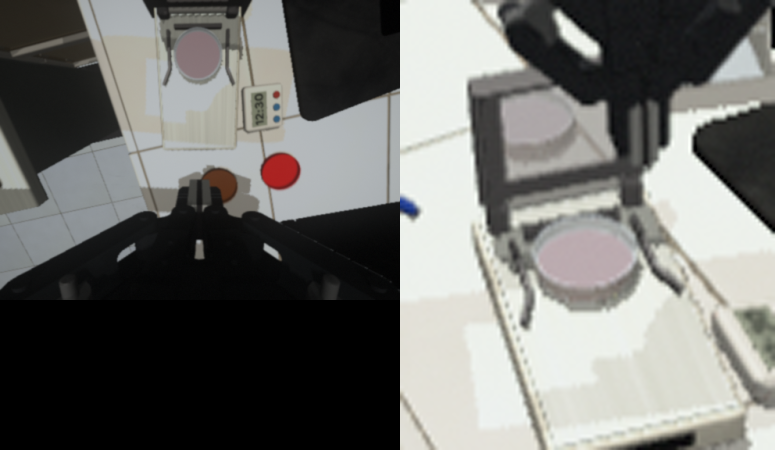

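The dish sits between the rails at the stop, and the lid is still upright. Moving over to behind the lid.

Emit:
{"fn": "send_rows", "kwargs": {
  "plan": [
    {"gripper": -1,"tx": 0.72,"ty": 0,"tz": 0,"wx": 0,"wy": 0,"wz": 0},
    {"gripper": -1,"tx": 0.72,"ty": 0,"tz": 0,"wx": 0,"wy": 0,"wz": 0},
    {"gripper": -1,"tx": 0.72,"ty": 0,"tz": 0,"wx": 0,"wy": 0,"wz": 0},
    {"gripper": -1,"tx": 0.72,"ty": 0,"tz": 0,"wx": 0,"wy": 0,"wz": 0},
    {"gripper": -1,"tx": 0.72,"ty": 0,"tz": 0,"wx": 0,"wy": 0,"wz": 0}
  ]
}}

```text
time_s: 7.23
position: [0.4796, 0.0157, 0.3754]
tcp_rot: [0.783, 0.622, -0.0, -0.001]
force: [-0.1, -0.2, 0.3]
grip_width: -0.0001
grasp_force: 0.0
```

Emit:
{"fn": "send_rows", "kwargs": {
  "plan": [
    {"gripper": -1,"tx": 0.72,"ty": 0,"tz": 0,"wx": 0,"wy": 0,"wz": 0},
    {"gripper": -1,"tx": 0.72,"ty": 0,"tz": 0,"wx": 0,"wy": 0,"wz": 0},
    {"gripper": -1,"tx": 0.72,"ty": 0,"tz": 0,"wx": 0,"wy": 0,"wz": 0},
    {"gripper": -1,"tx": 0.72,"ty": 0,"tz": 0,"wx": 0,"wy": 0,"wz": 0},
    {"gripper": -1,"tx": 0.72,"ty": 0,"tz": 0,"wx": 0,"wy": 0,"wz": 0}
  ]
}}

```text
time_s: 7.65
position: [0.504, 0.121, 0.3753]
tcp_rot: [0.783, 0.623, -0.001, -0.001]
force: [0.8, -0.0, -0.3]
grip_width: -0.0003
grasp_force: 0.0
```

Emit:
{"fn": "send_rows", "kwargs": {
  "plan": [
    {"gripper": -1,"tx": 0,"ty": 0,"tz": 0.6,"wx": 0,"wy": 0,"wz": 0},
    {"gripper": -1,"tx": 0,"ty": 0,"tz": 0.8,"wx": 0,"wy": 0,"wz": 0},
    {"gripper": -1,"tx": 0,"ty": 0,"tz": 0.8,"wx": 0,"wy": 0,"wz": 0},
    {"gripper": -1,"tx": 0,"ty": 0,"tz": 0.6,"wx": 0,"wy": 0,"wz": 0},
    {"gripper": -1,"tx": 0,"ty": 0,"tz": 0,"wx": 0,"wy": 0,"wz": 0}
  ]
}}

```text
time_s: 8.07
position: [0.5018, 0.1197, 0.2868]
tcp_rot: [0.783, 0.622, -0.004, -0.003]
force: [-0.4, 0.5, -0.1]
grip_width: 0.0006
grasp_force: 0.0
```

Run:
```python
from h import *
tip();print(arm.get_state()["force"])
```

```text
tip in reader mm [105.2   5.5 113.9]
[-0.41666567  0.45119938 -0.10704452]
```

Emit:
{"fn": "send_rows", "kwargs": {
  "plan": [
    {"gripper": -1,"tx": -0.3,"ty": 0,"tz": -0.2,"wx": 0,"wy": 0,"wz": 0},
    {"gripper": -1,"tx": -0.3,"ty": 0,"tz": 0,"wx": 0,"wy": 0,"wz": 0},
    {"gripper": -1,"tx": -0.3,"ty": 0,"tz": 0,"wx": 0,"wy": 0,"wz": 0},
    {"gripper": -1,"tx": -0.3,"ty": 0,"tz": 0,"wx": 0,"wy": 0,"wz": 0},
    {"gripper": -1,"tx": -0.3,"ty": 0,"tz": 0,"wx": 0,"wy": 0,"wz": 0}
  ]
}}

```text
time_s: 8.48
position: [0.4943, 0.0753, 0.3004]
tcp_rot: [0.783, 0.622, 0.001, 0.001]
force: [1.2, 0.9, 1.0]
grip_width: 0.0003
grasp_force: 0.7
```

Run:
```python
from h import *
tip();print(arm.get_state()["force"])
for t in (90,80,70,60,50,40,30,20,10,0):
    t=np.radians(t);print(np.degrees(t).round(),(50-75*np.cos(t)+6*np.sin(t)+11).round(1),(48+75*np.sin(t)+6*np.cos(t)).round(1))
```

```text
tip in reader mm [ 60.9   0.7 127.4]
[1.16319303 0.85994952 1.02024026]
90.0 67.0 123.0
80.0 53.9 122.9
70.0 41.0 120.5
60.0 28.7 116.0
50.0 17.4 109.3
40.0 7.4 100.8
30.0 -1.0 90.7
20.0 -7.4 79.3
10.0 -11.8 66.9
0.0 -14.0 54.0
```

Emit:
{"fn": "send_rows", "kwargs": {
  "plan": [
    {"gripper": -1,"tx": -0.23,"ty": 0,"tz": 0.1,"wx": 0,"wy": 0,"wz": 0},
    {"gripper": -1,"tx": -0.42,"ty": 0,"tz": 0.13,"wx": 0,"wy": 0,"wz": 0},
    {"gripper": -1,"tx": -0.4,"ty": 0,"tz": 0.17,"wx": 0,"wy": 0,"wz": 0},
    {"gripper": -1,"tx": -0.4,"ty": 0,"tz": 0.23,"wx": 0,"wy": 0,"wz": 0},
    {"gripper": -1,"tx": -0.33,"ty": 0,"tz": 0.27,"wx": 0,"wy": 0,"wz": 0}
  ]
}}

```text
time_s: 8.9
position: [0.4817, 0.023, 0.2713]
tcp_rot: [0.783, 0.622, 0.0, 0.0]
force: [0.9, 1.6, 1.4]
grip_width: -0.0002
grasp_force: 0.7
```

Run:
```python
from h import *
tip();print(arm.get_state()["force"])
```

```text
tip in reader mm [ 6.8  1.6 98.3]
[0.87187892 1.57930052 1.39496271]
```

Emit:
{"fn": "send_rows", "kwargs": {
  "plan": [
    {"gripper": -1,"tx": -0.26,"ty": 0,"tz": 0.27,"wx": 0,"wy": 0,"wz": 0},
    {"gripper": -1,"tx": -0.22,"ty": 0,"tz": 0.36,"wx": 0,"wy": 0,"wz": 0},
    {"gripper": -1,"tx": -0.15,"ty": 0,"tz": 0.4,"wx": 0,"wy": 0,"wz": 0},
    {"gripper": -1,"tx": -0.07,"ty": 0,"tz": 0.25,"wx": 0,"wy": 0,"wz": 0},
    {"gripper": -1,"tx": 0,"ty": 0,"tz": 0,"wx": 0,"wy": 0,"wz": 0}
  ]
}}

```text
time_s: 9.32
position: [0.476, 0.0037, 0.2307]
tcp_rot: [0.783, 0.622, -0.002, -0.002]
force: [-0.8, -1.3, -0.3]
grip_width: -0.0001
grasp_force: 0.0
```

Run:
```python
from h import *
tip();print(arm.get_state()["force"])
```

```text
tip in reader mm [-13.3   3.6  57.7]
[-0.83348771 -1.28333545 -0.25875312]
```

Emit:
{"fn": "send_rows", "kwargs": {
  "plan": [
    {"gripper": -1,"tx": -0.4,"ty": 0.05,"tz": 0,"wx": 0,"wy": 0,"wz": 0},
    {"gripper": -1,"tx": 0,"ty": 0,"tz": 0.08,"wx": 0,"wy": 0,"wz": 0},
    {"gripper": -1,"tx": 0,"ty": 0,"tz": 0.06,"wx": 0,"wy": 0,"wz": 0},
    {"gripper": -1,"tx": 0,"ty": 0,"tz": 0,"wx": 0,"wy": 0,"wz": 0}
  ]
}}

```text
time_s: 9.65
position: [0.4761, -0.0077, 0.229]
tcp_rot: [0.783, 0.622, -0.0, -0.0]
force: [-0.6, -0.5, -0.3]
grip_width: -0.0001
grasp_force: 0.0
```

Emit:
{"fn": "send_rows", "kwargs": {
  "plan": [
    {"gripper": -1,"tx": 0,"ty": 0,"tz": 0.05,"wx": 0,"wy": 0,"wz": 0},
    {"gripper": -1,"tx": 0,"ty": 0,"tz": 0,"wx": 0,"wy": 0,"wz": 0}
  ]
}}

```text
time_s: 9.82
position: [0.4761, -0.0077, 0.2277]
tcp_rot: [0.783, 0.623, 0.0, -0.0]
force: [0.6, 0.6, -0.1]
grip_width: -0.0002
grasp_force: 0.0
```

Run:
```python
from h import *
tip();print(arm.get_state()["force"])
```

```text
tip in reader mm [-24.2   0.3  54.7]
[ 0.646026    0.57525046 -0.11094146]
```

Emit:
{"fn": "send_rows", "kwargs": {
  "plan": [
    {"gripper": -1,"tx": 0,"ty": 0,"tz": 0.05,"wx": 0,"wy": 0,"wz": 0},
    {"gripper": -1,"tx": 0,"ty": 0,"tz": 0.05,"wx": 0,"wy": 0,"wz": 0},
    {"gripper": -1,"tx": 0,"ty": 0,"tz": 0,"wx": 0,"wy": 0,"wz": 0}
  ]
}}

```text
time_s: 10.07
position: [0.4765, -0.0078, 0.227]
tcp_rot: [0.782, 0.623, 0.0, -0.0]
force: [-11.0, 1.2, 21.9]
grip_width: -0.0
grasp_force: 11.1
```

Emit:
{"fn": "send_rows", "kwargs": {
  "plan": [
    {"gripper": -1,"tx": 0,"ty": 0,"tz": 0.05,"wx": 0,"wy": 0,"wz": 0},
    {"gripper": -1,"tx": 0,"ty": 0,"tz": 0,"wx": 0,"wy": 0,"wz": 0}
  ]
}}

```text
time_s: 10.23
position: [0.4767, -0.0078, 0.2268]
tcp_rot: [0.782, 0.623, 0.0, 0.0]
force: [-17.2, 2.2, 35.3]
grip_width: 0.0004
grasp_force: 17.7
```

A hard stop at tip z=54 mm, which is the shut height. Lifting off and checking.

Emit:
{"fn": "send_rows", "kwargs": {
  "plan": [
    {"gripper": -1,"tx": 0,"ty": 0,"tz": -0.2,"wx": 0,"wy": 0,"wz": 0},
    {"gripper": -1,"tx": 0,"ty": 0,"tz": -0.8,"wx": 0,"wy": 0,"wz": 0},
    {"gripper": -1,"tx": 0,"ty": 0,"tz": -1,"wx": 0,"wy": 0,"wz": 0},
    {"gripper": -1,"tx": 0,"ty": 0,"tz": -1,"wx": 0,"wy": 0,"wz": 0},
    {"gripper": -1,"tx": 0,"ty": 0,"tz": -1,"wx": 0,"wy": 0,"wz": 0}
  ]
}}

```text
time_s: 10.65
position: [0.4758, -0.0078, 0.3445]
tcp_rot: [0.783, 0.623, -0.0, -0.0]
force: [0.9, -0.2, 0.4]
grip_width: 0.0002
grasp_force: 0.0
```

Emit:
{"fn": "send_rows", "kwargs": {
  "plan": [
    {"gripper": -1,"tx": -0.6,"ty": 0,"tz": -0.6,"wx": 0,"wy": 0,"wz": 0},
    {"gripper": -1,"tx": -0.8,"ty": 0,"tz": 0,"wx": 0,"wy": 0,"wz": 0},
    {"gripper": -1,"tx": -0.8,"ty": 0,"tz": 0,"wx": 0,"wy": 0,"wz": 0},
    {"gripper": -1,"tx": -0.6,"ty": 0,"tz": 0,"wx": 0,"wy": 0,"wz": 0},
    {"gripper": -1,"tx": 0,"ty": 0,"tz": 0,"wx": 0,"wy": 0,"wz": 0}
  ]
}}

```text
time_s: 11.07
position: [0.4567, -0.0921, 0.3616]
tcp_rot: [0.783, 0.622, -0.0, 0.001]
force: [0.5, -0.4, -0.5]
grip_width: 0.0001
grasp_force: 0.0
```

Run:
```python
from h import *
import cv2
tip()
s=arm.get_state();i=arm.snapshot("wrist");np.savez("w7.npz",p=s["position"],q=s["tcp_rot"],i=i)
a=cv2.resize(i[:256,110:410,::-1],(450,384),interpolation=cv2.INTER_CUBIC)
b=cv2.resize(arm.snapshot("side")[160:280,195:295,::-1],(320,384),interpolation=cv2.INTER_CUBIC)
cv2.imwrite("pics/w7.png",np.hstack([a,b]))
```

```text
tip in reader mm [-1.111e+02  1.000e-01  1.886e+02]
```

View pics/w7.png

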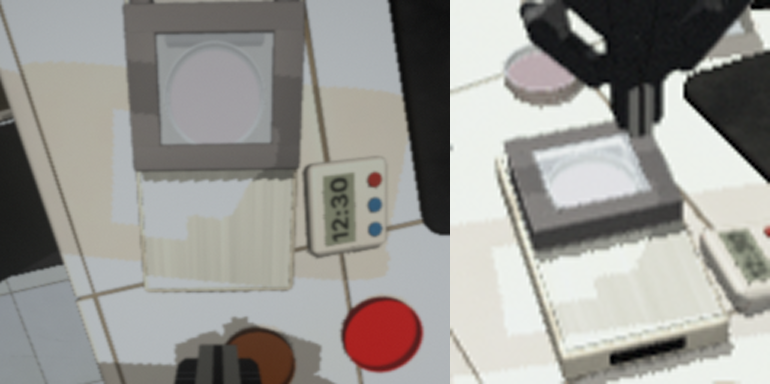

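The lid lies level over the dish in both views: free-edge corners are at (135,170)/(300,166), with the dish seen centred through the window. A quick numeric check, using wrist and side rays at the shut height.

Run:
```python
from h import *
X=np.array([np.cos(PSI),np.sin(PSI)]);Y=np.array([-X[1],X[0]])
f=lambda p:print((X@(p[:2]-C)).round(4),(Y@(p[:2]-C)).round(4))
w=lambda u,v,z:f(wray("w7.npz",(165+u,v),z))
s=lambda u,v,z:f(ray("side",(195+(u-450)/3.2,160+v/3.2),z))
w(135,169,.054);w(300,166,.054);w(216,94,.045)
print("side");s(525,235,.054);s(683,207,.054)
```

```text
-0.043 0.0512
-0.0415 -0.0519
0.0012 0.0004
side
-0.0459 0.06
-0.0497 -0.0471
```

```bash
python3 -c "
from plant import arm
print(arm.close_job())"
```

```text
the job is handed in; nothing more can be done
None
```

I slid the dish along the deck to the back stop, shut the lid fully, left the spare dish and timer untouched, and handed the job in at about 11 s; no verdict was returned.

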